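# Latch the plate clamp open and load the well block

### The job

Load the plate shaker by pushing alone, lifting nothing: push the sprung clamp slide, which has an upright thumb tab, all the way back to its stop, then let it go so that it springs back and latches half-way. Then push the deep-well block along the tray, between the fences, until its end meets the end stop. Leave the clamp latched half-way, and leave the flask, the tube rack and the little jar where they stand.

Things in the scene. Friction and masses are not known exactly. Their poses are not given: they have to be found in the camera images.
- shaker: Plate shaker fixed to the bench: white housing, blue front panel, flat aluminium tray on top. Origin on the bench; x runs from the blue panel to the back, y left along the tray, z up. In this frame (mm): tray top z=90, x -100 to 175, y -155 to 155. The block's nest lies between front fence, end stop and clamp slide and is entered from +y. The clamp slide moves along the line y=-97.5.
- nest_end (a point): Foot of the end stop's inner face, at (-28, -130, 90) mm in the shaker's frame; its axes are the shaker's. End stop 22 high, facing +y. In the shaker's frame (mm): front fence 14 high, inner face x=-75, along the whole tray; rear fence 14 high, inner face x=27, from y=-50 to 140. Guide bridge, latch pin and stop post stand at x over 65, y under -15, at most 26 high: no need to touch them.
- clamp (a joint): Travel of the steel clamp slide along the shaker's +x, m: 0 home (blocks the nest), 0.060 back at its stop. Spring 3 N at 0 to 9 N at 0.060; the latch pin adds about 3 N between 0.003 and 0.033; drag 15 N per m/s. Pushed beyond about 0.037, a sprung pin drops behind its tooth; let go, it returns only to about 0.035 and stays there, nest open. Let go earlier, it returns to 0.
- clamp_tab (a point): Centre of the front (shaker's -x) face of the clamp's upright thumb tab, 35 mm above the tray; at home at (-10, -97.5, 125) mm in the shaker's frame; moves with the slide. Tab: steel, 40 wide (y), 6 thick, top 53 mm above the tray. Flush below it the jaw: 55 wide, 12 thick, 21 high. Push along the shaker's +x. 65 mm are free between it and the front fence.
- block: Loose white deep-well block, about 0.2 kg, 85.5 (its x) x 127.6 (its y) x 41 (z) mm, 24 round grey wells drawn on top. Origin at the centre of its underside, on the tray. It starts beside the nest, at +y from it, its long axis roughly along the tray. Seated against the end stop its origin is at y=-66 mm (x between -32 and -16) in the shaker's frame.
- flask: Amber glass volumetric flask standing on the bench, 64 mm wide at the belly, 142 tall; origin at the centre of its underside. Leave alone.
- rack: Orange tube rack on the bench, 70 (x) x 130 (y), 77 mm tall with its blue-capped tubes; origin at the centre of its underside. Leave alone.
- vial: Small closed jar standing on the tray behind the rear fence, 32 mm diameter, 55 tall; origin at the centre of its underside. Leave alone.
Mind the look-alikes: they are no part of the job. Of the things that look like the block, the larger one is meant.

How it is judged:
On the way, in this order (a step that is already met when the one before it is completed fails the run):
1. the clamp slide is pushed back to its stop (value of joint clamp above 0.054 m), for 0.05 s.
2. the clamp slide, let go, has come back and latched half-way (value of joint clamp between 0.031 and 0.039 m and contact force between the fingers and clamp below 0.1 N), for 0.2 s.
3. the well block stands against the end stop (y of block in the frame of shaker below -0.061 m and x of block in the frame of shaker below -0.012 m), for 0.05 s.
At the end, for the whole second after the job is handed in: The clamp slide rests latched at mid position (31 to 39 mm of its travel), the well block lies flat and at rest in the nest with its end within 5 mm of the end stop, between the fences (all of step 3 and value of joint clamp between 0.031 and 0.039 m and y of block in the frame of shaker above -0.07 m and x of block in the frame of shaker above -0.036 m and z of block in the frame of shaker below 0.093 m and angle between the y axis of block and the y axis of shaker, either way round below 0.12 rad and angle between block's own z axis and vertical below 0.05 rad and linear speed of block below 0.01 m/s); the robot touches nothing.
It fails at once if the well block is lifted or tipped (z of block in the frame of shaker above 0.102 m or angle between block's own z axis and vertical above 0.3 rad).
It fails at once if the flask, the rack or the jar is disturbed (moved 15 mm) (distance of any of flask, rack, vial from where it was at the start of the episode above 0.015 m).
It also fails if it takes over 45 s, if anything falls off the work surface, if the arm or the gripper's body presses on something with over 40 N, if the wrist force passes 120 N, or if a joint passes its speed limit or range.

### The arm

A 6-joint arm with a two-finger parallel gripper is mounted at the origin on the work surface. World frame = base frame: x ahead of the robot, y to its left, z up, the work surface at z = 0. Lengths are in m, angles in rad, forces in N, time in s.
With the tool pointing down it reaches from about 0.3 to 0.775 m from the base axis. Payload 14.6 kg.
Tool frame: the origin (TCP) lies midway between the tips of the shut fingers; the grasp point (between the pads) lies 19 mm behind it; z points along the fingers, y is the direction in which the jaws open and shut (so a half turn about z gives the same grasp; the last joint's range is limited). The gripper opens to 85 mm and grips with 20 to 120 N. Pads are 22 mm wide; open, the fingers measure 114 mm over their backs; the gripper's body (76 mm by 85 mm) begins 54 mm behind the grasp point. The pads swing forward as they close: fully open they stand 13 mm farther back than shut.
Start: joints at [1.234, 0.3, 1.521, -0, 1.321, -0.067], TCP at [0.147, 0.53, 0.231] pointing down, gripper open.
Joint ranges: [-3.03, 3.03], [-0.79, 2.21], [0.23, 2.52], [-1.04, 4.18], [0, 3.07], [-2.55, 2.55]. Speed limits (rad/s): [2.22, 2.22, 2.57, 3.14, 3.14, 3.14].

### API

Orientations are given as a unit quaternion [w, x, y, z].
In Python, from bench import status, snapshot, camera_model, manip gives the robot as it stands.
- The arm moves only by the tool carry_out, never from a script. Its argument "steps" is one flat list of numbers, 4 for each row, row after row: the shift along the tool's x, y, z in cm, then the turn about the tool's z in rad. A call has 1 to 10 rows; each row shifts and turns the commanded pose from where the row before left it, along the tool's axes as they then stand; what a row does not reach is not made up. A row lasts 1/8 s, in which the tool goes at most 62.5 mm and 10.7 degrees, less where a joint would pass 70% of its speed; a pose out of reach is approached as far as the arm can. A call with a gripper value outside its range is refused whole. "gripper" is the closure in counts, from 0 (fully open) to 255 (shut), set as the call begins (left out, the last holds). The fingers move at their own pace and stop on an object; "grip_force" is the grip in N (left out, the last holds). Time passes only in rows, so rows that do not move let the fingers close. It gives the time, the measured TCP pose, the force and the opening at its end, in the units of the state.
- status.read_state(): the state, without advancing time (a new reading comes with each control period).
- snapshot(name): name is "scene" or "top" or "wrist"; returns the picture (480x640x3 uint8, red, green, blue); there is no depth.
- camera_model(name): a dict with "K" (3x3 intrinsics, pixels), "eye" and "attitude" of the camera in the world; the wrist camera has in their place "hand_eye" (4x4, takes a point from camera to tool coordinates, whose origin is the TCP and whose axes are the flange's). Camera axes: x right, y down, z forward; pixel columns grow to the right and rows downward; lengths in m; the calibration is good to about 2 mm. A picture is of the moment at which its call begins: read the wrist's pose just before it. camera_model takes no time and is no camera call.
- manip.hand_in(): hands the job in, once; it reports no verdict.
The state is a dict: "t": time; "joint_pos": joint angles; "joint_vel": joint speeds; "joint_torque": joint torques, N m; "ee_pos": TCP position; "tcp_rot": TCP orientation; "force": force on the tool from outside, world axes, zero at the start; "ft_torque": the same for the moment, N m; "gripper_width": opening from 0.0 (shut) to 1.0 (fully open).
Only numpy, scipy, OpenCV 4.12 (cv2) and the standard library are available. Lean on these libraries where they do the work, as an engineer would, in place of code of your own. Each camera call takes 0.05 s, during which the arm holds its last target. There are 200 camera calls.

## Working session

There is one attempt and no reset: what is moved stays moved. The work goes in short steps, Python scripts to look and compute and a tool call to move; the robot and the scene stay as the last step left them, time stands still between calls to the robot, and variables do not carry over. Pictures are saved under pics/ and viewed, about 8 in all and at most 12, crops included, and the job is handed in when it is done.

Besides the shell and the picture viewer there is one more tool, called as name(argument=value, ...) on one line, values as JSON. carry_out: Moves the arm, as the interface text tells. Its arguments: {"type":"object","properties":{"steps":{"type":"array"},"gripper":{"type":"number"},"grip_force":{"type":"number"}},"required":["steps"]}

```bash
mkdir -p pics
python3 - <<'E'
from bench import status, snapshot, camera_model
import cv2,json
for n in("scene","top"):
    cv2.imwrite(f"pics/{n}0.png",snapshot(n)[...,::-1]); c=camera_model(n); print(n,{k:getattr(v,'tolist',lambda:v)() for k,v in c.items()})
s=status.read_state();print(s)
print(camera_model("wrist"))
E
```

```text
scene {'K': [[580.8391321171573, 0.0, 321.5979111001194], [0.0, 580.8391321171573, 241.78583713476888], [0.0, 0.0, 1.0]], 'eye': [1.2336347724495882, 0.4310040759723565, 0.9021932198927166], 'attitude': [-0.196630943863634, 0.4683236263608733, 0.7954192947491288, -0.33063181705379785]}
top {'K': [[577.0994749224667, 0.0, 309.5378416060993], [0.0, 577.0994749224667, 245.53617885761636], [0.0, 0.0, 1.0]], 'eye': [0.4207205443193614, 0.03068444589811139, 1.1084378442683842], 'attitude': [-0.03444027329053465, 0.708555013225377, -0.7045283888241006, 0.0200850728098296]}
{'t': 0.1, 'joint_pos': array([ 1.23441248e+00,  3.00420675e-01,  1.52149570e+00, -1.10892928e-05,
        1.32068895e+00, -6.66111048e-02]), 'joint_vel': array([ 5.64924640e-04, -1.37963263e-03, -1.40267448e-03,  4.25272287e-04,
       -1.22299018e-05, -1.58016026e-03]), 'joint_torque': array([ 1.78721122e-03, -5.44356251e+01, -3.62386322e+01, -2.94197264e-05,
        2.94217985e-03,  2.31574205e-05]), 'ee_pos': array([0.14652773, 0.52991733, 0.23078509]), 'tcp_rot': array([-9.60734748e-05,  1.34476336e-01,  9.90916676e-01, -4.97165841e-04]), 'force': array([ 0.08524475, -0.71764446,  0.63624541]), 'ft_torque': array([ 0.04206355,  0.01295144, -0.00140788]), 'gripper_width': 0.998310763211896}
{'K': array([[406.10430012,   0.        , 313.7435208 ],
       [  0.        , 406.10430012, 235.81223288],
       [  0.        ,   0.        ,   1.        ]]), 'hand_eye': array([[-2.14301174e-04, -9.57279810e-01, -2.89163136e-01,
         7.33378019e-02],
       [ 9.99999806e-01, -3.58214612e-05, -6.22520468e-04,
         5.55735885e-04],
       [ 5.85568029e-04, -2.89163213e-01,  9.57279632e-01,
        -1.42155854e-01],
       [ 0.00000000e+00,  0.00000000e+00,  0.00000000e+00,
         1.00000000e+00]])}
```

View pics/top0.png

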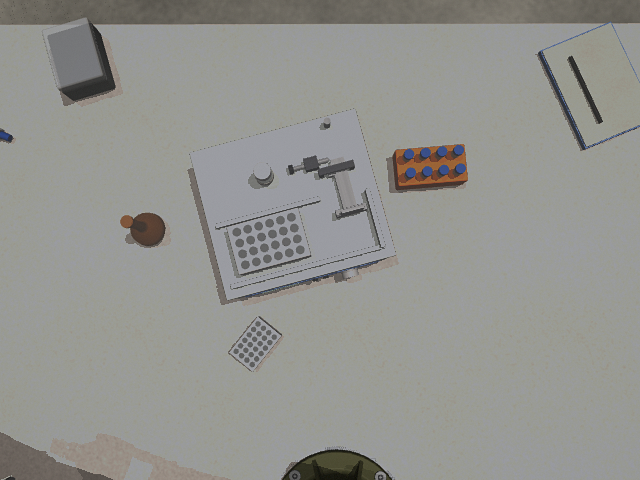

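View pics/scene0.png

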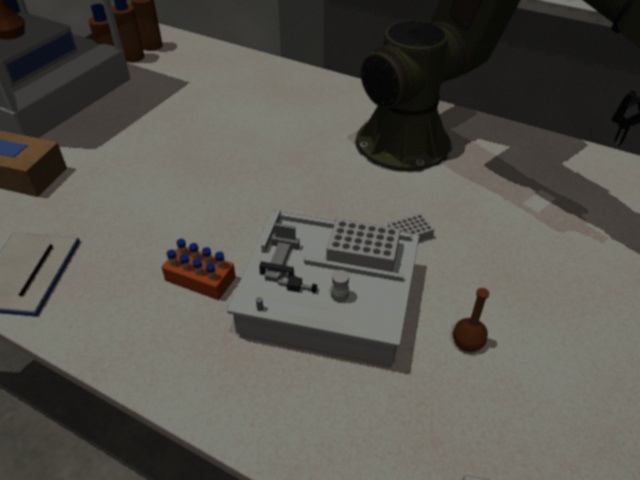

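The top view shows the tray, with corners near (190,152), (356,109), (396,255) and (228,299). The big block is at about (267,241), the clamp at (345,195), the end stop at (373,220) and the jar at (263,175). The small decoy is at (255,343), the rack at (430,167) and the flask at (148,228). Next is an enlarged crop for accurate corners.

```bash
cat > h.py <<'E'
import numpy as np, cv2
from scipy.spatial.transform import Rotation as R
from bench import camera_model
def quat(q): return R.from_quat(np.r_[q[1:],q[0]])
def cam(n,s=None):
    c=camera_model(n)
    if n!="wrist": return c["K"],quat(c["attitude"]).as_matrix(),np.array(c["eye"])
    H=np.array(c["hand_eye"]);T=quat(s["tcp_rot"]).as_matrix()
    return c["K"],T@H[:3,:3],np.array(s["ee_pos"])+T@H[:3,3]
def cast(n,px,z,s=None):
    K,A,e=cam(n,s); px=np.atleast_2d(px).astype(float)
    d=np.c_[px,np.ones(len(px))]@np.linalg.inv(K).T@A.T
    return e+d*((z-e[2])/d[:,2])[:,None]
def proj(n,P,s=None):
    K,A,e=cam(n,s); q=(np.atleast_2d(P)-e)@A@np.array(K).T
    return q[:,:2]/q[:,2:]
E
python3 - <<'E'
from h import *
i=cv2.imread("pics/top0.png")[100:310,180:405]
i=cv2.resize(i,None,fx=3.5,fy=2.85*1,interpolation=cv2.INTER_CUBIC) if 0 else cv2.resize(i,None,fx=2.8,fy=2.8,interpolation=cv2.INTER_CUBIC)
g=cv2.convertScaleAbs(i,alpha=1.5,beta=-60)
cv2.imwrite("pics/topc.png",g)
c=cast("top",[(190,152),(356,109),(396,255),(228,299)],.09);print(c)
print([np.linalg.norm(c[k]-c[k-1]) for k in range(4)])
E
```

```text
[[ 0.66722947  0.26799148  0.09      ]
 [ 0.74634359 -0.03043702  0.09      ]
 [ 0.48339898 -0.10092154  0.09      ]
 [ 0.4041501   0.194781    0.09      ]]
[np.float64(0.27307605568035437), np.float64(0.3087371262451052), np.float64(0.27222772940694984), np.float64(0.30613783942164674)]
```

View pics/topc.png

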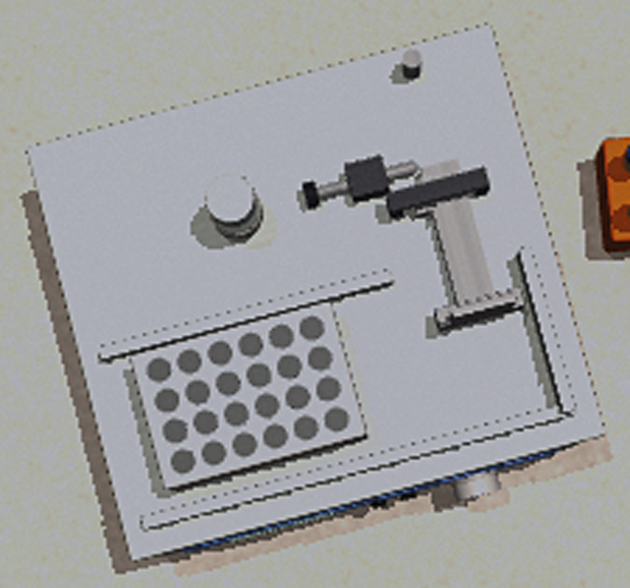

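The corner distances agree with 275 x 310 mm to within 3 mm, so I now fit the shaker pose and measure the block.

```bash
cat >> h.py <<'E'
def fit():
    px=np.array([(27,150),(490,25),(606,437),(133,558)])/2.8+[180,100]
    W=cast("top",px,.09)[:,:2]; L=np.array([(175,155),(175,-155),(-100,-155),(-100,155)])/1e3
    Wc,Lc=W-W.mean(0),L-L.mean(0); a=np.arctan2((Lc[:,0]*Wc[:,1]-Lc[:,1]*Wc[:,0]).sum(),(Lc*Wc).sum())
    M=np.array([[np.cos(a),-np.sin(a)],[np.sin(a),np.cos(a)]]); o=W.mean(0)-M@L.mean(0)
    return a,M,o,W-(L@M.T+o)
E
python3 - <<'E'
from h import *
a,M,o,r=fit(); print("yaw",a,"o",o,"res mm",(r*1e3).round(1).tolist())
loc=lambda crop,z:((cast("top",np.array(crop)/2.8+[180,100],z)[:,:2]-o)@M*1e3).round(1)
print("block corners",loc([(130,360),(333,303),(368,437),(175,488)],.131).tolist())
print("wells corners",loc([(159,370),(311,327),(336,419),(183,461)],.131).tolist())
print("endstop top inner ends",loc([(519,255),(555,412)],.112).tolist())
print("tab top", loc([(436,316),(520,294)],.143).tolist(), "jaw",loc([(436,320),(522,298)],.111).tolist())
print("jar",loc([(231,195)],.145).tolist())
from bench import status
s=status.read_state();T=quat(s["tcp_rot"]).as_matrix();print(T.round(3))
for n,p in(("tab approach",(-45,-97.5)),):
    w=o+M@np.array(p)/1e3; print(n,w,"tool shift now",T.T@(np.r_[w,.115]-s["ee_pos"]))
E
```

```text
yaw 0.2663643159720433 o [0.53781847 0.07361016] res mm [[-1.5, -0.6], [-1.0, 1.2], [-0.6, 0.6], [3.1, -1.2]]
block corners [[18.6, 118.6], [20.3, -10.0], [-64.3, -9.6], [-64.0, 111.4]]
wells corners [[8.1, 103.0], [9.6, 6.7], [-48.7, 6.4], [-49.4, 102.6]]
endstop top inner ends [[22.2, -129.4], [-78.0, -125.0]]
tab top [[-5.2, -67.8], [-5.4, -120.1]] jaw [[-3.6, -69.1], [-4.2, -124.2]]
jar [[98.0, 32.8]]
[[-0.964  0.267 -0.   ]
 [ 0.267  0.964 -0.001]
 [ 0.    -0.001 -1.   ]]
tab approach [ 0.52006994 -0.03229658] tool shift now [-0.50987408 -0.44220996  0.11620338]
```

The residuals are 3 mm or less. The block is at about (-20, 55) mm with near-zero yaw and its +y end at about y=118. I move above the approach point with the fingers shutting.

carry_out(steps=[-4.25,-3.68,0,0,-4.25,-3.68,0,0,-4.25,-3.68,0,0,-4.25,-3.68,0,0,-4.25,-3.68,0,0,-4.25,-3.68,0,0,-4.25,-3.68,0,0,-4.25,-3.68,0,0,-4.25,-3.68,0,0,-4.25,-3.68,0,0], gripper=255)

```text
t: 1.35
ee_pos: [0.4588, 0.0603, 0.2312]
tcp_rot: [-0.0, 0.135, 0.991, 0.0]
force: [0.6, 0.6, 0.6]
gripper_width: 0.0
```

carry_out(steps=[-4.25,-3.68,0,0,-4.25,-3.68,0,0,0,0,0,0.173,0,0,0,0.173,0,0,0,0.173,0,0,0,0.173,0,0,0,0.173,0,0,0,0.173,0,0,0,0])

```text
t: 2.48
ee_pos: [0.5203, -0.0314, 0.231]
tcp_rot: [-0.0, 0.608, 0.794, -0.0]
force: [0.3, 0.7, 0.6]
gripper_width: 0.004
```

```bash
cat >> h.py <<'E'
def show(target=None,z=None):
    from bench import status
    s=status.read_state();a,M,o,_=fit();T=quat(s["tcp_rot"]).as_matrix()
    print("t",s["t"],"shaker mm",((s["ee_pos"][:2]-o)@M*1e3).round(1),"z",(s["ee_pos"][2]*1e3).round(1),"F shaker",(s["force"][:2]@M).round(1),s["force"][2].round(1),"w",round(float(s["gripper_width"]),3),"q",s["joint_pos"].round(2))
    print("tool axes in shaker",(M.T@T[:2,:2]).round(3).tolist())
    if target is not None:
        w=np.r_[o+M@np.array(target)/1e3,z/1e3]; print("tool shift cm",(T.T@(w-s["ee_pos"])*100).round(2))
    return s
E
python3 - <<'E'
from h import *
s=show((-45,-97.5),115)
from bench import snapshot
cv2.imwrite("pics/w1.png",snapshot("wrist")[...,::-1])
t=snapshot("top")[100:310,180:405,::-1];cv2.imwrite("pics/t1.png",cv2.resize(t,None,fx=2.8,fy=2.8,interpolation=cv2.INTER_CUBIC))
E
```

```text
t 2.475 shaker mm [-44.5 -96.7] z 231.0 F shaker [0.5 0.6] 0.6 w 0.004 q [-0.13  0.24  1.6   0.    1.3  -0.39]
tool axes in shaker [[0.002, 1.0], [1.0, -0.002]]
tool shift cm [-0.08 -0.04 11.6 ]
```

View pics/w1.png

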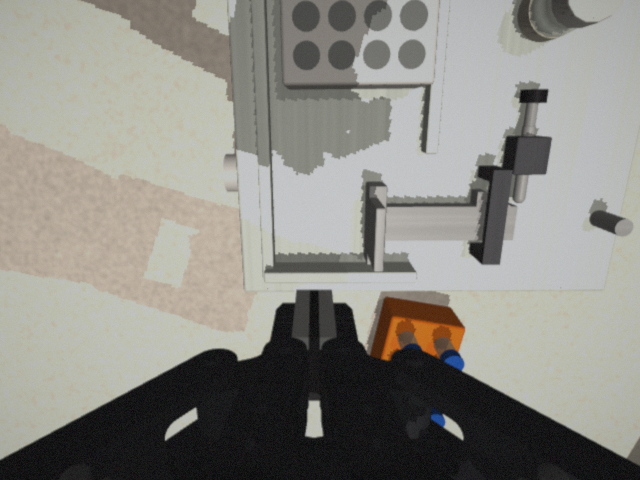

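The wrist view shows the shut fingers at (315,300), with tab, jaw and slide to the right of them around (378,225) and nothing in the way. Next I descend and approach to contact.

carry_out(steps=[-0.08,0,4,0,0,0,4,0,0,0,3.3,0,0,0.5,0,0,0,0.5,0,0,0,0.3,0,0,0,0,0,0])

```text
t: 3.45
ee_pos: [0.5337, -0.0288, 0.1191]
tcp_rot: [0.001, 0.608, 0.794, 0.0]
force: [-0.5, 0.6, 0.3]
gripper_width: 0.007
```

Run:
```python
from h import *
from bench import snapshot,status
s=show((-20,-97.5),118)
t=snapshot("top")[100:310,180:405,::-1];w=snapshot("wrist")[...,::-1]
t=cv2.resize(t,None,fx=1.6,fy=1.6);cv2.imwrite("pics/c2.png",np.hstack([w[100:436,100:500],t]))
```

```text
t 3.45 shaker mm [-30.9 -97.7] z 119.1 F shaker [-0.3  0.7] 0.3 w 0.007 q [-0.12  0.39  1.68 -0.    1.07 -0.39]
tool axes in shaker [[0.003, 1.0], [1.0, -0.003]]
tool shift cm [0.02 1.09 0.12]
```

View pics/c2.png

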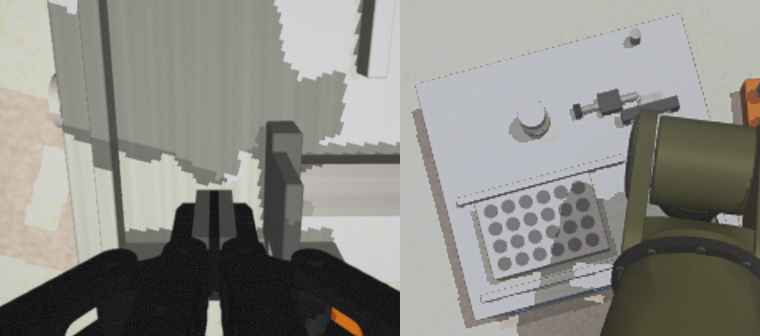

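The fingers stand just in front of the tab, with nothing else near them. Now I push.

carry_out(steps=[0,0.5,0,0,0,0.6,0,0,0,0.6,0,0,0,0.6,0,0,0,0.6,0,0,0,0.6,0,0,0,0.6,0,0,0,0.6,0,0,0,0.3,0,0,0,0,0,0])

```text
t: 4.8
ee_pos: [0.5814, -0.0158, 0.1181]
tcp_rot: [-0.001, 0.608, 0.794, -0.0]
force: [-7.1, -0.5, 5.0]
gripper_width: -0.002
```

Run:
```python
from h import *
from bench import snapshot,status
s=show((33,-97.5),118)
w=snapshot("wrist")[...,::-1]
cv2.imwrite("pics/w3.png",w[60:400,100:600])
```

```text
t 4.8 shaker mm [ 18.5 -97.7] z 118.1 F shaker [-7.   1.4] 5.0 w -0.002 q [-0.09  0.48  1.54 -0.    1.12 -0.35]
tool axes in shaker [[0.003, 1.0], [1.0, -0.003]]
tool shift cm [0.03 1.45 0.01]
```

View pics/w3.png

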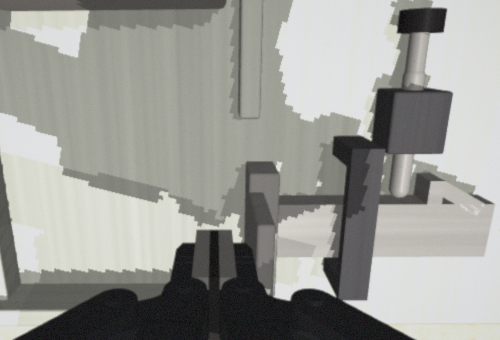

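The slide has moved back with the fingers against the tab. The reaction is 7 N, which fits about 40 mm of travel. I continue to the stop.

carry_out(steps=[0,0.4,0,0,0,0.4,0,0,0,0.4,0,0,0,0.3,0,0,0,0,0,0])

```text
t: 5.48
ee_pos: [0.5957, -0.0119, 0.1181]
tcp_rot: [-0.001, 0.608, 0.794, -0.001]
force: [-8.2, -0.7, 4.9]
gripper_width: -0.001
```

```bash
python3 -c "
from h import *
show((36,-97.5),118)"
```

```text
t 5.475 shaker mm [ 33.3 -97.7] z 118.1 F shaker [-8.1  1.5] 4.9 w -0.001 q [-0.08  0.51  1.5  -0.    1.13 -0.34]
tool axes in shaker [[0.003, 1.0], [1.0, -0.003]]
tool shift cm [0.02 0.27 0.01]
```

carry_out(steps=[0,0.2,0,0,0,0.15,0,0,0,0,0,0])

```text
t: 5.85
ee_pos: [0.599, -0.011, 0.1181]
tcp_rot: [-0.001, 0.608, 0.794, -0.001]
force: [-9.2, -1.4, 5.2]
gripper_width: -0.002
```

```bash
python3 -c "
from h import *
show((36,-97.5),118)"
```

```text
t 5.85 shaker mm [ 36.7 -97.7] z 118.1 F shaker [-9.3  1.1] 5.2 w -0.002 q [-0.08  0.52  1.49 -0.    1.14 -0.34]
tool axes in shaker [[0.003, 1.0], [1.0, -0.003]]
tool shift cm [ 0.02 -0.07  0.01]
```

carry_out(steps=[0,0.15,0,0,0,0.15,0,0,0,0,0,0])

```text
t: 6.22
ee_pos: [0.6004, -0.0106, 0.1181]
tcp_rot: [-0.002, 0.608, 0.794, -0.002]
force: [-24.0, -3.3, 12.5]
gripper_width: 0.003
```

```bash
python3 -c "
from h import *
show((36,-97.5),118)"
```

```text
t 6.225 shaker mm [ 38.2 -97.7] z 118.1 F shaker [-24.1   3.2] 12.5 w 0.003 q [-0.08  0.52  1.48 -0.    1.14 -0.34]
tool axes in shaker [[0.003, 1.0], [1.0, -0.003]]
tool shift cm [ 0.02 -0.22  0.01]
```

The force jumped to 24 N at the stop. I release by retreating along -x, then rise.

carry_out(steps=[0,-0.6,0,0,0,-0.8,0,0,0,-1,0,0,0,-1.2,0,0,0,-1.2,0,0,0,-0.8,0,0,0,0,-4,0,0,0,-4,0,0,0,0,0], gripper=255)

```text
t: 7.35
ee_pos: [0.5492, -0.025, 0.2014]
tcp_rot: [0.002, 0.608, 0.794, 0.001]
force: [-0.2, -0.3, -0.8]
gripper_width: 0.001
```

carry_out(steps=[5,0,0,0,5,0,0,0,5,0,0,0,5,0,0,0,4.7,0,0,0,0,0,0,0], gripper=110)

```text
t: 8.1
ee_pos: [0.4828, 0.2159, 0.1973]
tcp_rot: [-0.0, 0.607, 0.795, -0.0]
force: [0.3, -0.5, -0.5]
gripper_width: 0.564
```

Run:
```python
from h import *
from bench import snapshot,status
s=show((-20,150),110)
w=snapshot("wrist")[...,::-1]
t=cv2.resize(snapshot("top")[100:310,180:405,::-1],None,fx=1.9,fy=1.9)
cv2.imwrite("pics/c4.png",np.hstack([cv2.resize(w,(500,399)),t[:399,:300] if 0 else cv2.resize(t,(300,280)).copy() if 0 else cv2.copyMakeBorder(cv2.resize(t,(300,280)),0,119,0,0,0)]))
cv2.imwrite("pics/w4full.png",w)
```

```text
t 8.1 shaker mm [-15.7 151.7] z 197.3 F shaker [ 0.1 -0.6] -0.5 w 0.564 q [0.35 0.28 1.62 0.   1.24 0.08]
tool axes in shaker [[-0.0, 1.0], [1.0, 0.0]]
tool shift cm [-0.17 -0.42  8.73]
```

View pics/c4.png

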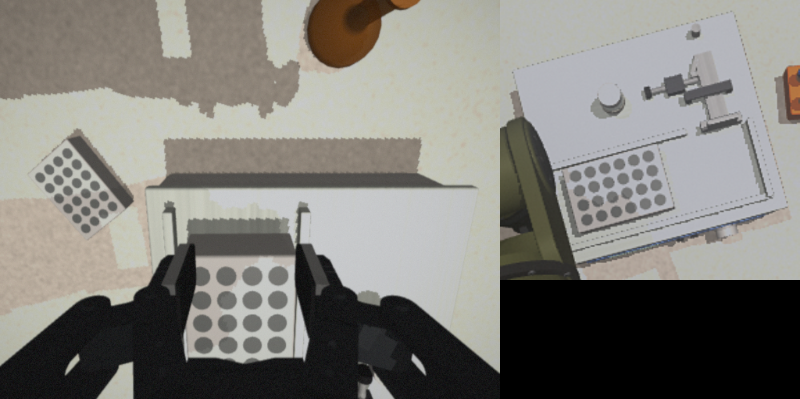

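The top view shows the jaw drawn back and the nest open. In the wrist view the +y top edge of the block runs from (192,255) to (295,255) in the composite. I measure it before descending.

Run:
```python
from h import *
from bench import status
s=status.read_state();a,M,o,_=fit()
k=1.28*1
L=lambda p,z:((cast("wrist",np.array(p)*[1.28,480/399],z,s)[:,:2]-o)@M*1e3).round(1).tolist()
print("block end",L([(192,255),(295,255)],.131)," tray edge",L([(148,187),(476,187)],.09))
L2=lambda p,z:((cast("top",np.array(p,float)*[225/300,210/280]+[180,100],z)[:,:2]-o)@M*1e3).round(1).tolist()
print("jaw/tab top front",L2([(200,129),(241,122)],.111))
```

```text
block end [[-53.6, 118.1], [21.2, 117.9]]  tray edge [[-94.2, 155.0], [173.1, 154.4]]
jaw/tab top front [[28.7, -67.5], [23.7, -121.6]]
```

The block end is at y=118 and the tray edge measures 155, as it should. The clamp front is at x≈25, which means latched at 35 mm. I descend and push.

carry_out(steps=[-0.1,-0.42,3,0,0,0,3,0,0,0,2.7,0,0,0,0,0,-0.8,0,0,0,-0.8,0,0,0,-0.8,0,0,0,-0.8,0,0,0,-0.8,0,0,0,0,0,0,0])

```text
t: 9.45
ee_pos: [0.4907, 0.1724, 0.1112]
tcp_rot: [0.0, 0.609, 0.794, -0.0]
force: [-0.1, -0.7, 0.0]
gripper_width: 0.568
```

Run:
```python
from h import *
s=show((-20,9),110)
from bench import snapshot
w=snapshot("wrist")[...,::-1];t=cv2.resize(snapshot("top")[100:310,180:405,::-1],(300,280))
cv2.imwrite("pics/c5.png",np.hstack([cv2.resize(w,(500,399)),cv2.copyMakeBorder(t,0,119,0,0,0)]))
```

```text
t 9.45 shaker mm [-19.5 107.7] z 111.2 F shaker [-0.3 -0.7] 0.0 w 0.568 q [ 0.27  0.37  1.73 -0.    1.04  0.01]
tool axes in shaker [[0.004, 1.0], [1.0, -0.004]]
tool shift cm [-9.87 -0.01  0.12]
```

View pics/c5.png

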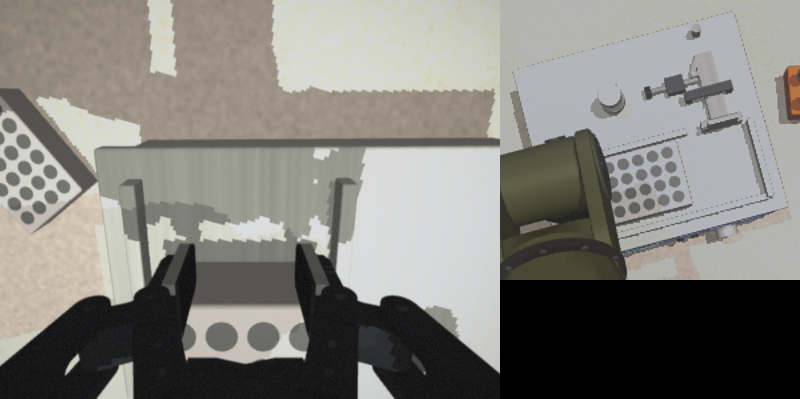

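The block is sliding straight, with its wells nearer the nest in the top view. I continue.

carry_out(steps=[-1,0,0,0,-1,0,0,0,-1,0,0,0,-1,0,0,0,-1,0,0,0,-1,0,0,0,-1,0,0,0,-0.8,0,0,0,-0.6,0,0,0,0,0,0,0])

```text
t: 10.8
ee_pos: [0.5125, 0.0915, 0.1113]
tcp_rot: [0.0, 0.608, 0.794, -0.0]
force: [0.1, -1.1, 0.7]
gripper_width: 0.571
```

Run:
```python
from h import *
s=show((-20,9),110)
from bench import snapshot
t=cv2.resize(snapshot("top")[100:310,180:405,::-1],None,fx=2.8,fy=2.8,interpolation=cv2.INTER_CUBIC)
cv2.imwrite("pics/t6.png",t)
```

```text
t 10.8 shaker mm [-19.7  23.9] z 111.3 F shaker [-0.2 -1.1] 0.7 w 0.571 q [ 0.11  0.37  1.73 -0.    1.04 -0.16]
tool axes in shaker [[0.004, 1.0], [1.0, -0.004]]
tool shift cm [-1.49 -0.03  0.13]
```

View pics/t6.png

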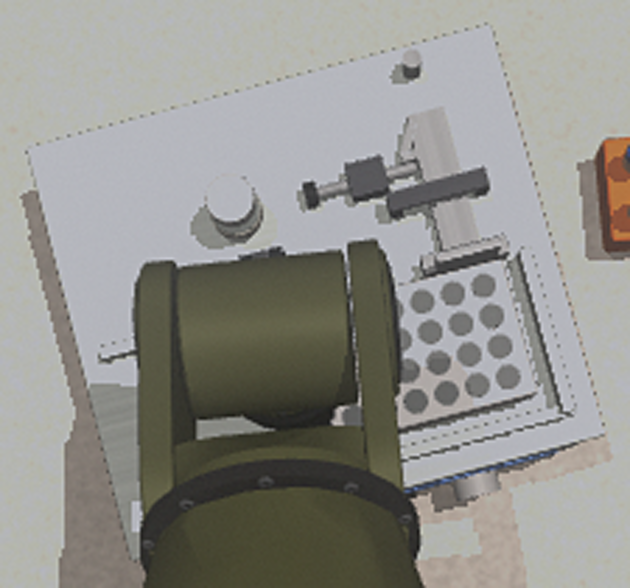

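The block is between the jaw and the front fence, with about 14 mm left to the end stop. Last, slow part.

carry_out(steps=[-0.5,0,0,0,-0.4,0,0,0,-0.3,0,0,0,-0.2,0,0,0,0,0,0,0])

```text
t: 11.48
ee_pos: [0.516, 0.0784, 0.1113]
tcp_rot: [-0.0, 0.608, 0.794, -0.0]
force: [-1.2, 2.0, 0.2]
gripper_width: 0.568
```

carry_out(steps=[-0.15,0,0,0,-0.1,0,0,0,0,0,0,0])

```text
t: 11.85
ee_pos: [0.5158, 0.0781, 0.1113]
tcp_rot: [-0.002, 0.608, 0.794, 0.001]
force: [-9.1, 19.6, 6.7]
gripper_width: 0.567
```

Run:
```python
from h import *
s=show((-20,9),110)
```

```text
t 11.85 shaker mm [-20.1  10.1] z 111.3 F shaker [-3.6 21.3] 6.7 w 0.567 q [ 0.08  0.37  1.72  0.    1.05 -0.19]
tool axes in shaker [[0.002, 1.0], [1.0, -0.002]]
tool shift cm [-0.11  0.01  0.13]
```

The block met the end stop with 21 N along y at TCP y=10, where I predicted 9. I retreat, rise and check.

carry_out(steps=[0.3,0,0,0,0.8,0,0,0,2,0,0,0,0,0,-4,0,0,0,-5,0,4,0,0,0,5,0,0,0,5,0,0,0,5,0,0,0,0,0,0,0])

```text
t: 13.1
ee_pos: [0.4581, 0.2919, 0.2011]
tcp_rot: [0.0, 0.607, 0.795, -0.0]
force: [0.7, -0.4, -0.3]
gripper_width: 0.572
```

Run:
```python
from h import *
s=show()
from bench import snapshot
t=cv2.resize(snapshot("top")[100:310,180:405,::-1],None,fx=2.8,fy=2.8,interpolation=cv2.INTER_CUBIC)
cv2.imwrite("pics/t7.png",t)
```

```text
t 13.1 shaker mm [-19.4 231.5] z 201.1 F shaker [ 0.6 -0.6] -0.3 w 0.572 q [ 0.5   0.31  1.58 -0.    1.25  0.23]
tool axes in shaker [[-0.0, 1.0], [1.0, 0.0]]
```

View pics/t7.png

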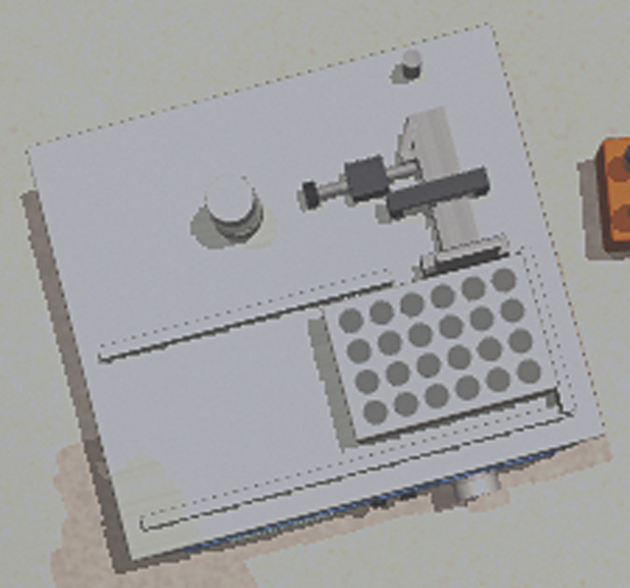

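The block sits against the end stop, the jaw is latched back and the jar has not moved. A quick number check, then hand in.

Run:
```python
from h import *
a,M,o,r=fit()
w=(cast("top",np.array([(351,321),(505,280),(529,371),(375,412)])/2.8+[180,100],.131)[:,:2]-o)@M*1e3
d=w[0]-w[1]; print("block centre",w.mean(0).round(1),"yaw",np.arctan2(-d[0],d[1]).round(3))
c=w.mean(0)
if -36<c[0]<-12 and -70<c[1]<-61:
    from bench import manip; print(manip.hand_in())
```

```text
block centre [-22.  -66.1] yaw -0.0
the job is handed in; nothing more can be done
None
```

The job is done and handed in at about 13 s of the 45 s allowed. The hand-in gave no verdict.

- **Clamp:** I pushed the thumb tab back with the shut fingers. The force jumped from 9 N to 24 N at the stop, and I then backed off. The slide sprang back and latched, and its front measured x≈25 mm, which is about 35 mm of travel.
- **Block:** I pushed it along the tray with the half-open fingers until it met the end stop, with 21 N of reaction.
- **Last camera check:** The block centre is at (-22.0, -66.1) mm in the shaker's frame with yaw about 0, against an expected y of -66. The clamp still looks latched in the last picture.
- **Other things:** The jar stands where it was and the visible part of the rack looks unchanged. The flask was outside the last picture, so I did not check it again, but the arm never went near it. The arm ended clear of everything, about 0.2 m up.

No check failed. The tray corners used to locate the shaker fitted to about 3 mm at worst.

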